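# Load the keep-warm dock and lock the dish in

## Task

Slide the keep-warm dock's transport lock out to its open end stop and stand every steel canister upright in the glass dish while the dish is still outside the bay; then roll the loaded dish along the rollers until it sits fully home against the heater unit. Slide the lock fully home behind it and only then slide the heat selector all the way to high, leaving the colander, the skewer cup and the spoon where they are.

Things in the scene. Friction and masses are not known exactly. Their poses are not given: they have to be found in the camera images.
- dock: fixed keep-warm dock; own +y is the way the dish rolls in, +x roughly away from the robot; origin on the work surface in mid-lane. Roller lane y -190 to +190 mm, eight free rollers, their tops 34 mm high, between rails (inner faces x +-80, tops 46 mm). White heater unit (x +-90, y 190 to 270, 95 mm high) ends the lane and is the dish's stop
- bay (a point): where the centre of the dish's underside is when the dish is fully home against the heater unit: dock (0, 115, 34) mm, axes as the dock's. The bay is the last 145 mm of the lane, open above, its side cheeks 65 mm high on the rails
- lock (a joint): transport lock slide, m: 0 = locked (home), 0.045 = fully open, end stops at both; grows along dock +x (out from the lane). Stays where left; friction about 2.5 N. Its 14 mm steel bar (48 to 62 mm high, dock y 20 to 34) juts 37 mm into the lane when locked, clears the lane only when nearly fully open; locked, it stands 6 mm behind the home dish. A dish in its way blocks it
- lock_grip (a point): on the lock's upright black grip (14 mm along dock x, 20 mm along dock y), 16 mm below its top and 28 mm above the bar's top; pinch it along dock y. At dock (110 + joint, 27, 90) mm. Below it a fixed guide block, dock x 90 to 185, y 0 to 60, 46 mm high, outside the far rail
- heat (a joint): heat slide on top of the heater unit, m: 0 = low, 0.070 = high, end stops at both; grows along dock +x (to the end where the marks beside it are widest). Stays where left; friction about 2 N
- heat_grip (a point): on the heat slide's black grip (14 mm along dock x, 24 mm along dock y, 31 mm tall), 8 mm below its top and 27 mm above the flat top of the heater unit; at dock (-35 + joint, 230, 122) mm; pinch it along dock y
- dish: square glass baking dish, 150 x 150 mm, 30 mm high, walls and floor 5 mm thick, 0.6 kg, standing loose on the rollers; rolls along dock y with about 1 N. Origin at the centre of its underside, z up, its sides along the dock's axes within a few degrees; four canisters fit in it two by two at +-33 mm
- pot1: stainless lidded canister, an upright plain cylinder 54 mm in diameter and 64 mm tall (a small flap on its lid adds 4 mm, seen only), 0.1 to 0.25 kg, heavy at its bottom (centre of mass about 18 mm up: set down leaning by less than 50 degrees it rights itself); origin at the centre of its underside, z up its axis; may be absent (None)
- pot2: stainless lidded canister, an upright plain cylinder 54 mm in diameter and 64 mm tall (a small flap on its lid adds 4 mm, seen only), 0.1 to 0.25 kg, heavy at its bottom (centre of mass about 18 mm up: set down leaning by less than 50 degrees it rights itself); origin at the centre of its underside, z up its axis; may be absent (None)
- pot3: stainless lidded canister, an upright plain cylinder 54 mm in diameter and 64 mm tall (a small flap on its lid adds 4 mm, seen only), 0.1 to 0.25 kg, heavy at its bottom (centre of mass about 18 mm up: set down leaning by less than 50 degrees it rights itself); origin at the centre of its underside, z up its axis; may be absent (None)
- pot4: stainless lidded canister, an upright plain cylinder 54 mm in diameter and 64 mm tall (a small flap on its lid adds 4 mm, seen only), 0.1 to 0.25 kg, heavy at its bottom (centre of mass about 18 mm up: set down leaning by less than 50 degrees it rights itself); origin at the centre of its underside, z up its axis; may be absent (None)
- colander: orange plastic colander, 170 mm wide, 85 mm high; bystander; origin at the centre of its underside
- skewer_cup: white ceramic cup 76 mm wide and 100 mm high with bamboo skewers up to 210 mm high; bystander; origin at the centre of its underside
- spoon: white porcelain spoon, 140 mm long, lying on the worktop; bystander
Things that resemble listed ones, but are neither listed nor needed, are in the scene too. Leave any green, pink or purple look-alike of the pot2 alone.

How it is judged:
By the outcome, as a careful person would: the job done as asked, in the order asked, and still so for the second after the job is handed in, with the robot touching nothing.
Of pot1, pot2, pot3, pot4 only 2 to 4 are there at a start; the rules pass over those that are not, and their reading is None.
At some moment in a run one of pot1, pot2, pot3, pot4 may be knocked a few centimetres aside while the robot is not near it.
Once in a run the grip may slacken for a moment while it holds something.
It also fails if it takes over 210 s, if anything falls off the work surface, if the arm or the gripper's body presses on something with over 40 N, if the wrist force passes 120 N, or if a joint passes its speed limit or range.

## Robot

A 7-joint arm with a two-finger parallel gripper is mounted at the origin on the work surface. World frame = base frame: x ahead of the robot, y to its left, z up, the work surface at z = 0. Lengths are in m, angles in degrees, forces in N, time in s.
With the tool pointing down it reaches from about 0.4 to 0.85 m from the base axis. Payload 4.5 kg.
Tool frame: the origin (TCP) lies between the finger pads; the fingertips stand 17 mm ahead of it and the grasp point (between the pads) lies 2 mm behind it (r.finger_overhang is the distance from the TCP to the fingertips, in m); z points along the fingers, y is the line along which they close (so a half turn about z gives the same grasp; the last joint's range is limited). The gripper opens to 88 mm and grips with 3 to 60 N. Pads are 18 mm wide; open, the fingers measure 123 mm over their backs; the gripper's body (75 mm by 187 mm) begins 45 mm behind the grasp point.
Start: joints at [69.718, 39.483, -11.15, 89.685, 9.013, 51.709, -12.324], TCP at [0.236, -0.579, 0.256] pointing down, gripper open.
Joint ranges: [-172.22, 172.22], [-26.19, 119.32], [-84.43, 86.54], [7.71, 146.69], [-57.33, 237.33], [2.42, 119.75], [-152.13, 152.13]. Speed limits (degrees/s): [147.25, 147.25, 180, 180, 180, 180, 180].

## Interface

Orientations are given as a 3x3 rotation matrix whose columns are the frame's x, y, z axes.
In Python, from station import r, cams, hand_in gives the robot as it stands. The module is installed in compiled form; this text tells all that it offers.
- The arm moves only by the tool carry_out, never from a script. Its argument "steps" is a list of rows, each a list of 4 numbers: the shift along the tool's x, y, z in mm, then the turn about the tool's z in rad. A call has 1 to 10 rows; each row is the pose to reach, as a shift and turn from the pose commanded when the call began, along the tool's axes at that moment; what a row does not reach only later rows make up. A row lasts 1/12 s, in which the tool goes at most 41.7 mm and 7.16 degrees, less where a joint would pass 70% of its speed; a pose out of reach is approached as far as the arm can. A call with a gripper value outside its range is refused whole. "hand" is the closure, from -1 (fully open) to 1 (shut), set as the call begins (left out, the last holds). The fingers move at their own pace and stop on an object; "force" is the grip in N (left out, the last holds). Time passes only in rows, so rows that repeat a pose let the fingers close. It gives the time, the measured TCP pose, the force, the opening and the grip force at its end, in the units of the state.
- r.read_state(): the state, without advancing time (a new reading comes with each control period).
- cams.grab_frame(name): name is "side" or "top"; returns the picture (480x640x3 uint8, blue, green, red); there is no depth.
- cams.get_calibration(name): a dict with "mtx" (3x3 intrinsics, pixels), "world_from_camera" (4x4, takes a point from camera to world coordinates). Camera axes: x right, y up, looking along -z (the intrinsics and any distortion apply to the point x, -y, -z); pixel columns grow to the right and rows downward; lengths in m; the calibration is good to about 2 mm. A picture is of the moment at which its call begins. get_calibration takes no time and is no camera call.
- hand_in(): hands the job in; it is judged then, once.
The state is a dict: "time": time; "qpos": joint angles; "qvel": joint speeds; "joint_torque": joint torques, N m; "position": TCP position; "eef_rot": TCP orientation; "contact_force": force on the tool from outside, world axes, zero at the start; "ft_torque": the same for the moment, N m; "grip_width": finger opening in m; "gripper_force": force on a finger pad.
Only numpy, scipy, OpenCV 4.12 (cv2) and the standard library are available. Lean on these libraries where they do the work, as an engineer would, in place of code of your own. Each camera call takes 0.05 s, during which the arm holds its last target. There are 200 camera calls.

## Working session

There is one attempt and no reset: what is moved stays moved. The work goes in short steps, Python scripts to look and compute and a tool call to move; the robot and the scene stay as the last step left them, time stands still between calls to the robot, and variables do not carry over. Pictures are saved under pics/ and viewed, at most 14 in all, crops included, and the job is handed in when it is done.

Besides the shell and the picture viewer there is one more tool, called after ">>>" by a JSON object that holds its "op" and its "data". carry_out: Moves the arm, as the interface text tells. Its arguments: {"type":"object","properties":{"steps":{"type":"array"},"hand":{"type":"number"},"force":{"type":"number"}},"required":["steps"]}

```bash
mkdir -p pics; cat > h.py <<'E'
import numpy as np, cv2
from station import r, cams
def snap(name,f):
    im=cams.grab_frame(name); cv2.imwrite('pics/'+f,im); return im
def ray(name,u,v):
    c=cams.get_calibration(name); K=np.array(c['mtx']); T=np.array(c['world_from_camera'])
    d=np.linalg.inv(K)@[u,v,1]; d=T[:3,:3]@[d[0],-d[1],-d[2]]
    return T[:3,3],d
def plane(name,u,v,z):
    o,d=ray(name,u,v); return o+d*(z-o[2])/d[2]
def proj(name,p):
    c=cams.get_calibration(name); K=np.array(c['mtx']); T=np.array(c['world_from_camera'])
    q=T[:3,:3].T@(np.array(p)-T[:3,3]); q=K@[q[0],-q[1],-q[2]]; return q[:2]/q[2]
E
python3 - <<'E'
from h import *
for n in('top','side'):
    snap(n,n+'0.png'); c=cams.get_calibration(n); print(c)
s=r.read_state(); print(s)
E
```

```text
{'mtx': array([[470.20834074,   0.        , 322.84303688],
       [  0.        , 470.20834074, 245.8538531 ],
       [  0.        ,   0.        ,   1.        ]]), 'world_from_camera': array([[-0.00302671,  0.98955142, -0.14414859,  0.3752991 ],
       [-0.99999386, -0.00274023,  0.00218585, -0.01738361],
       [ 0.00176801,  0.14415432,  0.98955364,  1.13392522],
       [ 0.        ,  0.        ,  0.        ,  1.        ]])}
{'mtx': array([[606.44373163,   0.        , 321.5408786 ],
       [  0.        , 606.44373163, 240.93823254],
       [  0.        ,   0.        ,   1.        ]]), 'world_from_camera': array([[-0.86597928,  0.36919317, -0.33730741,  0.09098702],
       [-0.50007225, -0.63559031,  0.58817744,  0.77898062],
       [ 0.00276177,  0.67802755,  0.7350313 ,  1.05833409],
       [ 0.        ,  0.        ,  0.        ,  1.        ]])}
{'time': 0.1, 'qpos': array([ 69.71754868,  39.52877194, -11.14493999,  89.7360674 ,
         9.01184845,  51.71070535, -12.3248908 ]), 'qvel': array([ 0.04689417, -0.08287148, -0.05679589, -0.15919127,  0.02392301,
       -0.12453468, -0.04419867]), 'joint_torque': array([-3.28332222e-03, -5.28494132e+01, -1.27145424e+00, -1.53836972e+01,
       -5.25434338e-02,  1.96038200e-03,  3.79431935e-05]), 'position': array([ 0.236107  , -0.57812137,  0.25499905]), 'eef_rot': array([[ 9.25726508e-01,  3.78192956e-01, -7.21580178e-04],
       [ 3.78193628e-01, -9.25725347e-01,  1.47008205e-03],
       [-1.12010386e-04, -1.63379094e-03, -9.99998659e-01]]), 'contact_force': array([-0.2135875 , -0.25854632, -0.64058433]), 'ft_torque': array([ 0.00884819, -0.01662287, -0.00104065]), 'gripper_force': 0.0, 'grip_width': 0.08815160500134625}
```

View pics/top0.png

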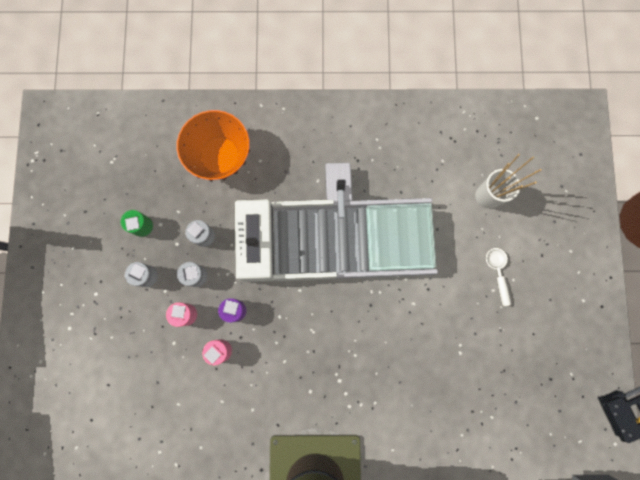

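View pics/side0.png

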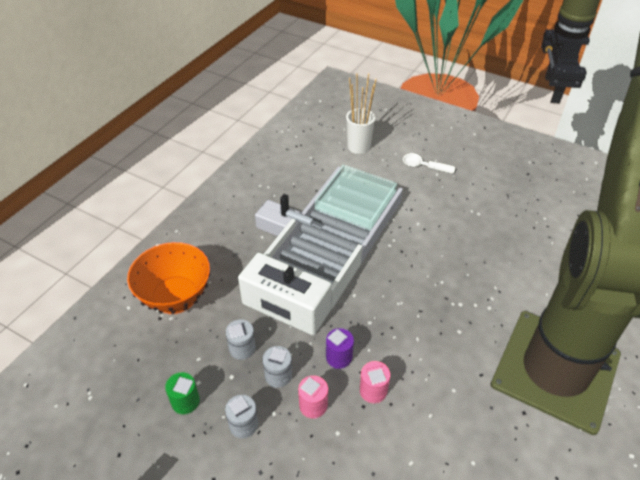

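The top view shows three steel-grey canisters, at about (197,233), (137,273) and (189,273). The green (134,223), pink (180,315), (215,352) and purple (231,310) ones are look-alikes. The dish is at (401,238), the heater at (253,240), the lock grip at (341,184) and the heat grip at (253,243). I'll confirm with an enlarged crop and measure.

```bash
python3 - <<'E'
from h import *
im=cv2.imread('pics/top0.png')
cv2.imwrite('pics/crop1.png',cv2.resize(im[180:380,110:260],None,fx=3,fy=3,interpolation=cv2.INTER_CUBIC)[:600])
cv2.imwrite('pics/crop2.png',cv2.resize(im[150:290,230:445],None,fx=3.7,fy=3.7,interpolation=cv2.INTER_CUBIC))
E
```

```text
(no output)
```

View pics/crop1.png

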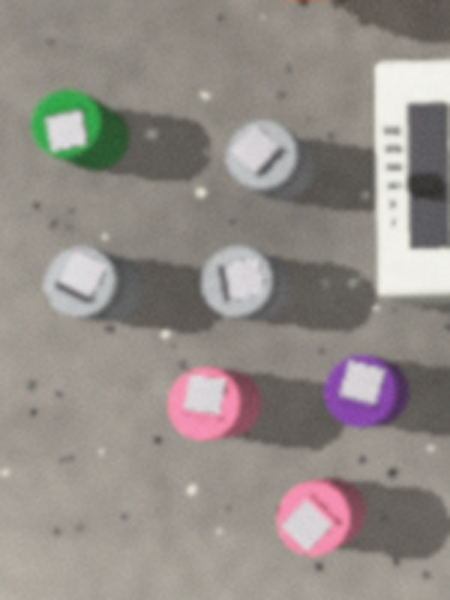

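View pics/crop2.png

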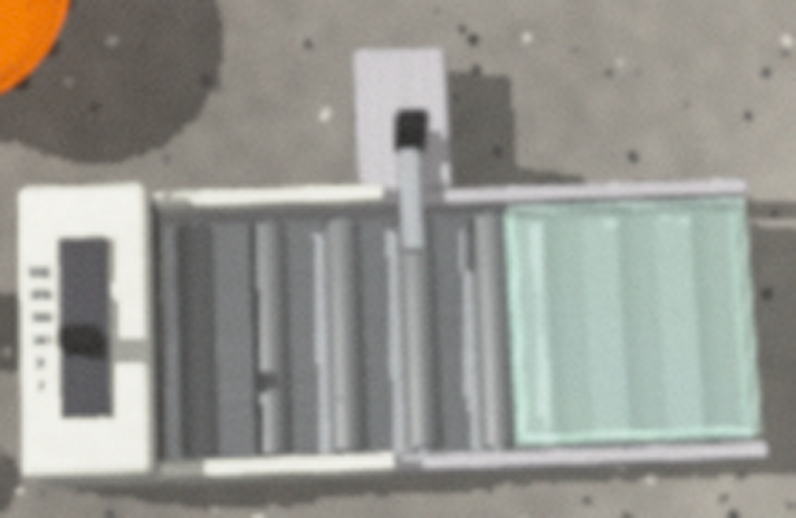

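The crop confirms three plain steel lids, all on the heater side of the dock. The scale's widest marks are at the far end (+x), so that is high. Next I'll fit the dock pose.

```bash
python3 - <<'E'
from h import *
s=3.7; c=lambda u,v:(u/s+230-.3,v/s+150-.3)
# (crop px, dock x,y,z)
P=[((20,187),90,270,95),((145,183),90,190,95),((152,473),-90,190,95),((22,476),-90,270,95),
((355,50),185,60,46),((443,47),185,0,46),((746,181),90,-190,46),((767,456),-90,-190,46),((411,112),117,27,106)]
W=np.array([plane('top',*c(*p[0]),p[3]/1000)[:2] for p in P]); D=np.array([p[1:3] for p in P])/1000
zw=W[:,0]+1j*W[:,1]; zd=D[:,0]+1j*D[:,1]
m=lambda a:a-a.mean()
th=np.angle((m(zw)*m(zd).conj()).sum()); t=(zw-zd*np.exp(1j*th)).mean()
res=zw-zd*np.exp(1j*th)-t
print('yaw',np.degrees(th),'t',t,'res mm',np.round(res*1000,1))
inv=lambda w:((w[0]+1j*w[1]-t)*np.exp(-1j*th)*1000)
print('heat grip',inv(plane('top',*c(82,340),.130)))
for q in((505,207),(742,198),(762,436),(517,445)): print('dish rim dock',np.round(inv(plane('top',*c(*q),.064)),1))
for u,v in((197.3,231),(137,273.7),(189,273.7)):
  w=plane('top',u-.3,v-.3,.064); print('pot',np.round(w,4),'side px',np.round(proj('side',w)))
E
```

```text
yaw 1.9691257633111947 t (0.5524689675442451-0.09195365958044971j) res mm [-1.6-2.3j -2. +1.2j  0.2+0.8j  1.4-1.6j -1.1-1.5j -1.3+1.4j -2.6+1.1j
  0.5+0.5j  6.6+0.4j]
heat grip (-13.43529437115703+226.2288861621564j)
dish rim dock (72-31.5j)
dish rim dock (72.3-181.1j)
dish rim dock (-78.4-182.8j)
dish rim dock (-78.4-31.3j)
pot [0.5673 0.2707 0.064 ] side px [239. 330.]
pot [0.4689 0.4046 0.064 ] side px [241. 408.]
pot [0.4686 0.2861 0.064 ] side px [278. 358.]
```

```bash
cat >> h.py <<'E'
TH=np.radians(1.97); DT=np.array([.5519,-.0920])
def d2w(x,y): c,s=np.cos(TH),np.sin(TH); return DT+np.array([c*x-s*y,s*x+c*y])/1000
def w2d(p): c,s=np.cos(TH),np.sin(TH); q=(np.array(p[:2])-DT)*1000; return np.round([c*q[0]+s*q[1],-s*q[0]+c*q[1]],1)
def yaw(): R=np.array(r.read_state()['eef_rot']); return np.degrees(np.arctan2(R[1,0],R[0,0]))
def go(xy,z,yw=None):
    s=r.read_state(); R=np.array(s['eef_rot']); d=R.T@(np.array([*xy,z])-s['position'])*1000
    a=0 if yw is None else (yaw()-yw)
    a=(a+90)%180-90
    print('shift',np.round(d,1),'turn rad',round(np.radians(a),3),'now',np.round(s['position'],4),'dock',w2d(s['position']),'yaw',round(yaw(),1),'q',np.round(s['qpos'],0),'t',round(s['time'],1),'w',round(s['grip_width'],4),'F',np.round(s['contact_force'],1))
E
python3 - <<'E'
from h import *
go(d2w(114,27),.255,1.97); go(d2w(114,27),.088,1.97)
E
```

```text
shift [ 5.925e+02 -3.165e+02  4.000e-01] turn rad 0.353 now [ 0.2361 -0.5781  0.255 ] dock [-332.3 -475. ] yaw 22.2 q [ 70.  40. -11.  90.   9.  52. -12.] t 0.1 w 0.0882 F [-0.2 -0.3 -0.6]
shift [ 592.5 -316.2  167.4] turn rad 0.353 now [ 0.2361 -0.5781  0.255 ] dock [-332.3 -475. ] yaw 22.2 q [ 70.  40. -11.  90.   9.  52. -12.] t 0.1 w 0.0882 F [-0.2 -0.3 -0.6]
```

>>> {"op": "carry_out", "data": {"steps": [[592, -316, 0, 0.353], [592, -316, 0, 0.353], [592, -316, 0, 0.353], [592, -316, 0, 0.353], [592, -316, 0, 0.353], [592, -316, 0, 0.353], [592, -316, 0, 0.353], [592, -316, 0, 0.353], [592, -316, 0, 0.353], [592, -316, 0, 0.353]], "hand": -1, "force": 30}}

```text
time: 0.93
position: [0.5032, -0.2561, 0.2555]
eef_rot: [[0.999, 0.035, -0.001], [0.035, -0.999, 0.0], [-0.001, -0.0, -1.0]]
contact_force: [-0.1, -1.0, 1.3]
grip_width: 0.0886
gripper_force: 0.0
```

```bash
python3 -c "
from h import *
go(d2w(114,27),.20,1.97)"
```

```text
shift [ 168.5 -189.2   55.4] turn rad 0.0 now [ 0.5032 -0.2561  0.2555] dock [ -54.3 -162.3] yaw 2.0 q [ 24.  35.  -3. 101.   2.  45. -68.] t 0.9 w 0.0886 F [-0.1 -1.   1.3]
```

>>> {"op": "carry_out", "data": {"steps": [[168, -189, 55, 0], [168, -189, 55, 0], [168, -189, 55, 0], [168, -189, 55, 0], [168, -189, 55, 0], [168, -189, 55, 0], [168, -189, 55, 0], [168, -189, 55, 0], [168, -189, 55, 0], [168, -189, 55, 0]]}}

```text
time: 1.77
position: [0.6626, -0.066, 0.2008]
eef_rot: [[0.999, 0.032, -0.001], [0.032, -0.999, -0.002], [-0.001, 0.002, -1.0]]
contact_force: [0.5, 0.2, 1.1]
grip_width: 0.0879
gripper_force: 0.0
```

```bash
python3 -c "
from h import *
go(d2w(114,27),.088,1.97)"
```

```text
shift [  2.6  -5.1 112.8] turn rad -0.002 now [ 0.6626 -0.066   0.2008] dock [111.6  22.1] yaw 1.8 q [  2.  46.  -0.  85.   1.  49. -87.] t 1.8 w 0.0879 F [0.5 0.2 1.1]
```

>>> {"op": "carry_out", "data": {"steps": [[3, -5, 20, 0], [3, -5, 45, 0], [3, -5, 70, 0], [3, -5, 95, 0], [3, -5, 112, 0], [3, -5, 112, 0]]}}

```text
time: 2.27
position: [0.6629, -0.061, 0.0855]
eef_rot: [[0.999, 0.032, -0.008], [0.032, -1.0, -0.001], [-0.008, 0.001, -1.0]]
contact_force: [-0.6, -0.7, -0.5]
grip_width: 0.088
gripper_force: 0.0
```

>>> {"op": "carry_out", "data": {"steps": [[0, 0, 0, 0], [0, 0, 0, 0], [0, 0, 0, 0], [0, 0, 0, 0], [0, 0, 0, 0], [0, 0, 0, 0], [0, 0, 0, 0], [0, 0, 0, 0]], "hand": 1, "force": 30}}

```text
time: 2.93
position: [0.6667, -0.0581, 0.0889]
eef_rot: [[0.999, 0.035, 0.0], [0.035, -0.999, -0.0], [0.0, 0.0, -1.0]]
contact_force: [-0.4, 0.8, 0.5]
grip_width: 0.0371
gripper_force: 0.0
```

Still closing. I'll wait, then pull.

>>> {"op": "carry_out", "data": {"steps": [[0, 0, 0, 0], [0, 0, 0, 0], [0, 0, 0, 0], [0, 0, 0, 0], [0, 0, 0, 0], [0, 0, 0, 0]]}}

```text
time: 3.43
position: [0.6667, -0.061, 0.0887]
eef_rot: [[0.999, 0.033, 0.0], [0.033, -0.999, -0.004], [0.0, 0.004, -1.0]]
contact_force: [0.7, -6.1, -1.0]
grip_width: 0.0197
gripper_force: 30.0
```

>>> {"op": "carry_out", "data": {"steps": [[8, 0, 0, 0], [16, 0, 0, 0], [24, 0, 0, 0], [32, 0, 0, 0], [39, 0, 0, 0], [44, 0, 0, 0], [48, 0, 0, 0], [48, 0, 0, 0], [48, 0, 0, 0], [48, 0, 0, 0]]}}

```text
time: 4.27
position: [0.7034, -0.0597, 0.0884]
eef_rot: [[0.999, 0.033, -0.025], [0.032, -0.999, -0.004], [-0.025, 0.003, -1.0]]
contact_force: [-25.1, -3.8, 20.7]
grip_width: 0.0195
gripper_force: 30.0
```

```bash
python3 -c "
from h import *
go(d2w(160,27),.088,1.97)"
```

```text
shift [7.5 0.  0.2] turn rad -0.002 now [ 0.7034 -0.0597  0.0884] dock [152.5  27. ] yaw 1.9 q [  1.  58.  -0.  79.   1.  45. -88.] t 4.3 w 0.0195 F [-25.1  -3.8  20.7]
```

>>> {"op": "carry_out", "data": {"steps": [[-3, 0, 0, 0], [-5, 0, 0, 0], [-6, 0, 0, 0], [-6, 0, 0, 0], [-6, 0, 0, 0], [-6, 0, 0, 0], [-6, 0, -30, 0], [-6, 0, -70, 0], [-6, 0, -110, 0], [-6, 0, -130, 0]], "hand": -1}}

```text
time: 5.1
position: [0.7112, -0.0567, 0.224]
eef_rot: [[0.999, 0.035, 0.008], [0.035, -0.999, -0.0], [0.008, 0.001, -1.0]]
contact_force: [1.0, -0.0, 0.7]
grip_width: 0.0842
gripper_force: 0.0
```

```bash
python3 - <<'E'
from h import *
im=snap('side','s1.png')
cv2.imwrite('pics/s1c.png',cv2.resize(im[150:350,200:420],None,fx=2.7,fy=2.7,interpolation=cv2.INTER_CUBIC))
go(d2w(160,27),.088,1.97)
E
```

```text
shift [ -3.9   2.4 139.1] turn rad 0.0 now [ 0.7129 -0.0569  0.2272] dock [162.1  29.5] yaw 2.0 q [  1.  48.  -0.  75.   0.  56. -87.] t 5.2 w 0.0867 F [ 2.2 -0.1  2.8]
```

View pics/s1c.png

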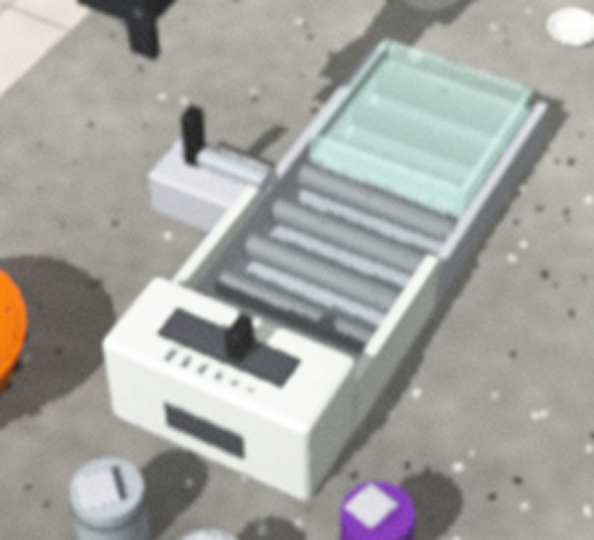

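The lock bar has cleared the lane and the grip is at its outer end. Next is the canister at (189,273).

```bash
python3 - <<'E'
from h import *
go((.4686,.2861),.2,1.97);go((.4686,.2861),.048,1.97)
E
```

```text
shift [-232.6 -351.3   23.7] turn rad 0.0 now [ 0.7129 -0.0569  0.2272] dock [162.1  29.5] yaw 2.0 q [  1.  48.  -0.  75.   0.  56. -87.] t 5.2 w 0.0867 F [ 2.2 -0.1  2.8]
shift [-234.6 -351.4  175.7] turn rad 0.0 now [ 0.7129 -0.0569  0.2272] dock [162.1  29.5] yaw 2.0 q [  1.  48.  -0.  75.   0.  56. -87.] t 5.2 w 0.0867 F [ 2.2 -0.1  2.8]
```

>>> {"op": "carry_out", "data": {"steps": [[-233, -351, 24, 0], [-233, -351, 24, 0], [-233, -351, 24, 0], [-233, -351, 24, 0], [-233, -351, 24, 0], [-233, -351, 24, 0], [-233, -351, 24, 0], [-233, -351, 24, 0], [-233, -351, 24, 0], [-233, -351, 24, 0]]}}

```text
time: 5.98
position: [0.4654, 0.2834, 0.1948]
eef_rot: [[0.999, 0.035, 0.0], [0.035, -0.999, 0.0], [0.0, -0.0, -1.0]]
contact_force: [0.5, 0.8, -0.0]
grip_width: 0.0881
gripper_force: 0.0
```

>>> {"op": "carry_out", "data": {"steps": [[0, 0, 0, 0], [0, 0, 0, 0]]}}

```text
time: 6.15
position: [0.4645, 0.2851, 0.1947]
eef_rot: [[0.999, 0.042, -0.001], [0.042, -0.999, 0.001], [-0.001, -0.001, -1.0]]
contact_force: [0.8, -0.0, 0.2]
grip_width: 0.0884
gripper_force: 0.0
```

```bash
python3 - <<'E'
from h import *
go((.4686,.2861),.048,1.97)
E
```

```text
shift [  4.3  -0.6 146.6] turn rad 0.008 now [0.4645 0.2851 0.1947] dock [-74.4 379.9] yaw 2.4 q [ -38.   38.    3.  108.   -3.   34. -121.] t 6.2 w 0.0884 F [ 0.8 -0.   0.2]
```

>>> {"op": "carry_out", "data": {"steps": [[4, 0, 30, 0], [4, 0, 60, 0], [4, 0, 90, 0], [4, 0, 115, 0], [4, 0, 135, 0], [4, 0, 146, 0], [4, 0, 146, 0]]}}

```text
time: 6.73
position: [0.4706, 0.2798, 0.0469]
eef_rot: [[0.999, 0.033, -0.002], [0.033, -0.999, -0.003], [-0.003, 0.003, -1.0]]
contact_force: [0.7, 0.1, -0.2]
grip_width: 0.0887
gripper_force: 0.0
```

>>> {"op": "carry_out", "data": {"steps": [[0, 0, 0, 0], [0, 0, 0, 0], [0, 0, 0, 0], [0, 0, 0, 0], [0, 0, 0, 0], [0, 0, 0, 0], [0, 0, 0, 0], [0, 0, 0, 0], [0, 0, 0, 0]], "hand": 1, "force": 35}}

```text
time: 7.48
position: [0.4713, 0.2832, 0.05]
eef_rot: [[0.999, 0.036, 0.002], [0.036, -0.999, 0.002], [0.002, -0.002, -1.0]]
contact_force: [-0.0, 1.2, 7.3]
grip_width: 0.0529
gripper_force: 35.0
```

```bash
python3 - <<'E'
from h import *
go((.405,.2861),.085,1.97);go((.405,-.22),.085,1.97); print(d2w(30,-140))
E
```

```text
shift [-66.1  -5.3 -35.1] turn rad 0.001 now [0.4713 0.2832 0.05  ] dock [-67.6 377.8] yaw 2.0 q [ -37.   53.    1.  111.   -4.   17. -120.] t 7.5 w 0.0529 F [-0.   1.2  7.3]
shift [-84.1 500.5 -36.3] turn rad 0.001 now [0.4713 0.2832 0.05  ] dock [-67.6 377.8] yaw 2.0 q [ -37.   53.    1.  111.   -4.   17. -120.] t 7.5 w 0.0529 F [-0.   1.2  7.3]
[ 0.58669494 -0.23088597]
```

>>> {"op": "carry_out", "data": {"steps": [[0, 0, -15, 0], [0, 0, -45, 0], [-3, 0, -80, 0], [-3, 0, -110, 0], [-3, 30, -112, 0], [-3, 70, -112, 0], [-3, 110, -112, 0], [-3, 150, -112, 0], [-3, 190, -112, 0], [-3, 230, -112, 0]], "force": 45}}

```text
time: 8.32
position: [0.4747, 0.0497, 0.1609]
eef_rot: [[0.999, 0.035, -0.001], [0.035, -0.999, -0.001], [-0.001, 0.001, -1.0]]
contact_force: [0.9, -0.6, -2.2]
grip_width: 0.0531
gripper_force: 45.0
```

```bash
python3 - <<'E'
from h import *
go(d2w(30,-140),.15,1.97)
E
```

```text
shift [102.1 284.4  11. ] turn rad 0.001 now [0.4747 0.0497 0.1609] dock [-72.3 144.3] yaw 2.0 q [ -11.   38.   -1.  120.    2.   22. -102.] t 8.3 w 0.0531 F [ 0.9 -0.6 -2.2]
```

>>> {"op": "carry_out", "data": {"steps": [[14, 38, 0, 0], [28, 76, 0, 0], [42, 114, 0, 0], [56, 152, 0, 0], [70, 190, 4, 0], [84, 228, 8, 0], [98, 266, 11, 0], [102, 282, 11, 0], [102, 282, 11, 0], [102, 282, 11, 0]]}}

```text
time: 9.15
position: [0.5861, -0.2277, 0.1493]
eef_rot: [[0.999, 0.032, -0.002], [0.032, -0.999, -0.0], [-0.002, -0.0, -1.0]]
contact_force: [0.4, 0.7, -1.1]
grip_width: 0.0532
gripper_force: 45.0
```

```bash
python3 - <<'E'
from h import *
go(d2w(30,-140),.089,1.97)
E
```

```text
shift [ 0.6  3.2 60.3] turn rad -0.002 now [ 0.5861 -0.2277  0.1493] dock [  29.5 -136.8] yaw 1.8 q [ 20.  47.  -6.  94.   7.  39. -78.] t 9.2 w 0.0532 F [ 0.4  0.7 -1.1]
```

>>> {"op": "carry_out", "data": {"steps": [[0, 3, 15, 0], [0, 3, 30, 0], [0, 3, 42, 0], [0, 3, 52, 0], [0, 3, 57, 0], [0, 3, 60, 0], [0, 3, 60, 0]]}}

```text
time: 9.73
position: [0.5873, -0.2288, 0.0898]
eef_rot: [[0.999, 0.035, -0.001], [0.035, -0.999, 0.0], [-0.001, -0.0, -1.0]]
contact_force: [0.1, -0.0, -1.2]
grip_width: 0.0535
gripper_force: 45.0
```

```bash
python3 - <<'E'
from h import *
go(d2w(30,-140),.089,1.97)
E
```

```text
shift [-0.7  2.   0.8] turn rad 0.001 now [ 0.5873 -0.2288  0.0898] dock [  30.7 -138. ] yaw 2.0 q [ 20.  52.  -5.  95.   8.  33. -78.] t 9.7 w 0.0535 F [ 0.1 -0.  -1.2]
```

>>> {"op": "carry_out", "data": {"steps": [[0, 1, 1, 0], [0, 1, 1, 0], [0, 1, 1, 0], [0, 1, 1, 0], [0, 1, 1, 0], [0, 1, 1, 0], [0, 1, -20, 0], [0, 1, -55, 0], [0, 1, -90, 0], [0, 1, -110, 0]], "hand": -1}}

```text
time: 10.57
position: [0.5889, -0.2309, 0.2037]
eef_rot: [[0.999, 0.035, 0.004], [0.035, -0.999, -0.001], [0.004, 0.002, -1.0]]
contact_force: [0.0, 0.6, -0.2]
grip_width: 0.0886
gripper_force: 0.0
```

```bash
python3 - <<'E'
from h import *
snap('side','s2.png');snap('top','t2.png')
go((.4689,.4046),.2,1.97)
E
```

```text
shift [ -99.2 -639.7    1.7] turn rad 0.0 now [ 0.59   -0.2313  0.2044] dock [  33.3 -140.5] yaw 2.0 q [ 21.  43.  -7.  92.   7.  45. -77.] t 10.7 w 0.0883 F [ 0.8 -0.2 -0.9]
```

View pics/s2.png

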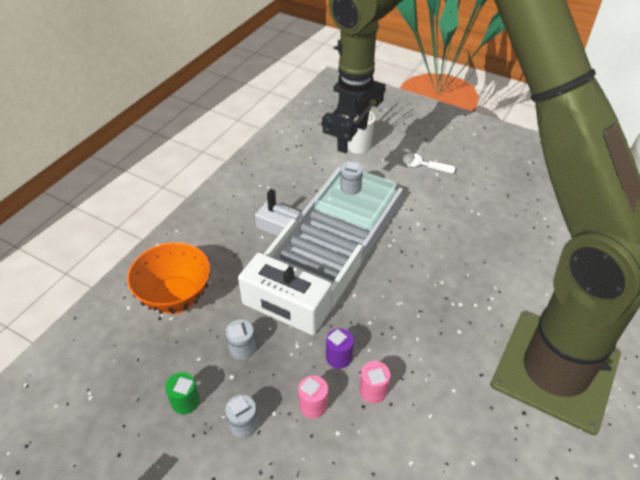

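The first canister stands in the dish at (350,178). The other two, at (240,338) and (240,415), have not moved.

>>> {"op": "carry_out", "data": {"steps": [[-99, -640, 0, 0], [-99, -640, 0, 0], [-99, -640, 0, 0], [-99, -640, 0, 0], [-99, -640, 0, 0], [-99, -640, 0, 0], [-99, -640, 0, 0], [-99, -640, 0, 0], [-99, -640, 0, 0], [-99, -640, 0, 0]]}}

```text
time: 11.5
position: [0.5081, 0.1805, 0.199]
eef_rot: [[0.999, 0.035, -0.002], [0.035, -0.999, -0.001], [-0.002, 0.001, -1.0]]
contact_force: [1.4, 0.7, -0.7]
grip_width: 0.0879
gripper_force: 0.0
```

```bash
python3 - <<'E'
from h import *
go((.4689,.4046),.15,1.97)
E
```

```text
shift [ -31.3 -225.4   48.9] turn rad 0.0 now [0.5081 0.1805 0.199 ] dock [-34.4 273.8] yaw 2.0 q [ -23.   38.   -2.  108.    2.   34. -114.] t 11.5 w 0.0879 F [ 1.4  0.7 -0.7]
```

>>> {"op": "carry_out", "data": {"steps": [[-31, -222, 49, 0], [-31, -222, 49, 0], [-31, -222, 49, 0], [-31, -222, 49, 0], [-31, -222, 49, 0], [-31, -222, 49, 0], [-31, -222, 49, 0], [-31, -222, 49, 0], [-31, -222, 49, 0]]}}

```text
time: 12.25
position: [0.471, 0.3976, 0.1503]
eef_rot: [[0.999, 0.033, -0.0], [0.033, -0.999, -0.003], [-0.001, 0.003, -1.0]]
contact_force: [-0.3, 0.0, 0.3]
grip_width: 0.088
gripper_force: 0.0
```

```bash
python3 - <<'E'
from h import *
go((.4689,.4046),.048,1.97)
E
```

```text
shift [ -1.9  -7.3 102.2] turn rad -0.001 now [0.471  0.3976 0.1503] dock [-64.  492.1] yaw 1.9 q [ -45.   46.    1.   97.   -1.   37. -132.] t 12.2 w 0.088 F [-0.3  0.   0.3]
```

>>> {"op": "carry_out", "data": {"steps": [[-2, -7, 15, 0], [-2, -7, 40, 0], [-2, -7, 65, 0], [-2, -7, 85, 0], [-2, -7, 101, 0], [-2, -7, 101, 0]]}}

```text
time: 12.75
position: [0.4671, 0.4035, 0.0461]
eef_rot: [[0.999, 0.033, -0.005], [0.033, -0.999, -0.005], [-0.005, 0.005, -1.0]]
contact_force: [-0.2, -0.1, -0.1]
grip_width: 0.0881
gripper_force: 0.0
```

>>> {"op": "carry_out", "data": {"steps": [[0, 0, 0, 0], [0, 0, 0, 0], [0, 0, 0, 0], [0, 0, 0, 0], [0, 0, 0, 0], [0, 0, 0, 0], [0, 0, 0, 0], [0, 0, 0, 0], [0, 0, 0, 0]], "hand": 1, "force": 45}}

```text
time: 13.5
position: [0.4689, 0.4068, 0.0508]
eef_rot: [[0.999, 0.035, 0.001], [0.035, -0.999, 0.001], [0.001, -0.0, -1.0]]
contact_force: [-0.8, -0.8, 6.5]
grip_width: 0.0529
gripper_force: 45.0
```

```bash
python3 - <<'E'
from h import *
go(d2w(-70,140),.16,1.97)
E
```

```text
shift [  -4.2  361.3 -109.3] turn rad 0.0 now [0.4689 0.4068 0.0508] dock [-65.8 501.3] yaw 2.0 q [ -46.   55.    1.   98.   -1.   27. -132.] t 13.5 w 0.0529 F [-0.8 -0.8  6.5]
```

>>> {"op": "carry_out", "data": {"steps": [[0, 0, -15, 0], [0, 0, -45, 0], [-4, 20, -80, 0], [-4, 55, -105, 0], [-4, 95, -110, 0], [-4, 135, -110, 0], [-4, 175, -110, 0], [-4, 215, -110, 0], [-4, 255, -110, 0], [-4, 295, -110, 0]]}}

```text
time: 14.33
position: [0.4745, 0.1099, 0.16]
eef_rot: [[0.999, 0.035, 0.0], [0.035, -0.999, -0.0], [0.0, 0.0, -1.0]]
contact_force: [0.9, -0.0, -1.0]
grip_width: 0.0531
gripper_force: 45.0
```

```bash
python3 - <<'E'
from h import *
go(d2w(-36,-140),.15,1.97)
E
```

```text
shift [ 34.1 344.5  10. ] turn rad 0.001 now [0.4745 0.1099 0.16  ] dock [-70.4 204.5] yaw 2.0 q [ -17.   39.   -3.  119.    5.   23. -111.] t 14.3 w 0.0531 F [ 0.9 -0.  -1. ]
```

>>> {"op": "carry_out", "data": {"steps": [[0, 38, 0, 0], [0, 76, 0, 0], [5, 114, 0, 0], [10, 154, 0, 0], [15, 194, 0, 0], [22, 234, 3, 0], [28, 274, 6, 0], [33, 312, 10, 0], [33, 341, 10, 0], [33, 341, 10, 0]]}}

```text
time: 15.17
position: [0.5183, -0.2373, 0.1496]
eef_rot: [[1.0, 0.024, -0.0], [0.024, -1.0, -0.006], [-0.0, 0.006, -1.0]]
contact_force: [-0.1, -0.7, -0.8]
grip_width: 0.0532
gripper_force: 45.0
```

>>> {"op": "carry_out", "data": {"steps": [[0, 0, 0, 0], [0, 0, 0, 0]]}}

```text
time: 15.33
position: [0.5194, -0.227, 0.1498]
eef_rot: [[0.999, 0.035, -0.001], [0.035, -0.999, 0.001], [-0.0, -0.001, -1.0]]
contact_force: [0.6, 0.4, -1.1]
grip_width: 0.053
gripper_force: 45.0
```

```bash
python3 - <<'E'
from h import *
go(d2w(-36,-140),.090,1.97)
E
```

```text
shift [ 1.1  6.3 59.8] turn rad 0.001 now [ 0.5194 -0.227   0.1498] dock [ -37.1 -133.8] yaw 2.0 q [ 25.  44.  -9. 105.  12.  32. -81.] t 15.3 w 0.053 F [ 0.6  0.4 -1.1]
```

>>> {"op": "carry_out", "data": {"steps": [[1, 4, 15, 0], [1, 4, 30, 0], [1, 4, 42, 0], [1, 4, 52, 0], [1, 4, 57, 0], [1, 4, 60, 0], [1, 4, 60, 0]]}}

```text
time: 15.92
position: [0.5209, -0.2314, 0.0902]
eef_rot: [[0.999, 0.036, -0.0], [0.036, -0.999, 0.0], [-0.0, -0.0, -1.0]]
contact_force: [0.8, -0.4, -1.9]
grip_width: 0.0529
gripper_force: 45.0
```

>>> {"op": "carry_out", "data": {"steps": [[0, 0, 1, 0], [0, 0, 1, 0], [0, 0, 1, 0], [0, 0, 1, 0], [0, 0, 1, 0], [0, 0, 1, 0], [0, 0, -20, 0], [0, 0, -55, 0], [0, 0, -90, 0], [0, 0, -110, 0]], "hand": -1}}

```text
time: 16.75
position: [0.5219, -0.2324, 0.2033]
eef_rot: [[0.999, 0.035, 0.004], [0.035, -0.999, -0.001], [0.004, 0.001, -1.0]]
contact_force: [0.6, -0.6, 0.2]
grip_width: 0.0882
gripper_force: 0.0
```

```bash
python3 - <<'E'
from h import *
snap('side','s3.png')
go((.5673,.2707),.2,1.97)
E
```

```text
shift [  60.9 -501.9    4.8] turn rad -0.0 now [ 0.5236 -0.233   0.2061] dock [ -33.1 -139.9] yaw 2.0 q [ 26.  39. -11. 102.  11.  39. -79.] t 16.8 w 0.0882 F [ 0.3 -0.7  2.2]
```

View pics/s3.png

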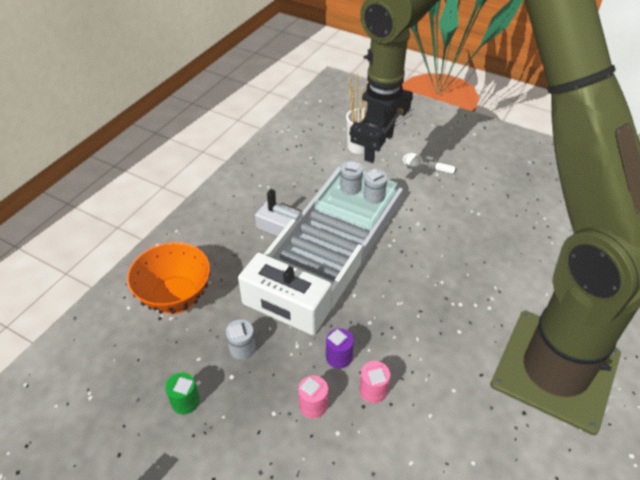

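Two canisters are in the dish at (350,178) and (374,184). The third is unmoved at (240,338).

>>> {"op": "carry_out", "data": {"steps": [[61, -500, 5, 0], [61, -500, 5, 0], [61, -500, 5, 0], [61, -500, 5, 0], [61, -500, 5, 0], [61, -500, 5, 0], [61, -500, 5, 0], [61, -500, 5, 0], [61, -500, 5, 0], [61, -500, 5, 0]]}}

```text
time: 17.63
position: [0.5565, 0.1852, 0.1957]
eef_rot: [[0.999, 0.035, -0.0], [0.035, -0.999, -0.0], [-0.0, 0.0, -1.0]]
contact_force: [1.1, -0.4, -0.2]
grip_width: 0.0881
gripper_force: 0.0
```

>>> {"op": "carry_out", "data": {"steps": [[6, -100, 5, 0], [6, -100, 5, 0], [6, -100, 5, 0], [6, -100, 5, 0], [6, -100, 5, 0], [6, -100, 5, 0]]}}

```text
time: 18.13
position: [0.5595, 0.2811, 0.1905]
eef_rot: [[0.999, 0.033, -0.0], [0.033, -0.999, -0.002], [-0.0, 0.002, -1.0]]
contact_force: [-0.1, -0.1, -0.5]
grip_width: 0.0878
gripper_force: 0.0
```

```bash
python3 - <<'E'
from h import *
go((.5673,.2710),.052,1.97)
E
```

```text
shift [  7.5  10.  138.6] turn rad -0.001 now [0.5595 0.2811 0.1905] dock [ 20.5 372.6] yaw 1.9 q [ -28.   44.   -5.   93.    5.   43. -123.] t 18.1 w 0.0878 F [-0.1 -0.1 -0.5]
```

>>> {"op": "carry_out", "data": {"steps": [[7, 11, 20, 0], [7, 11, 45, 0], [7, 11, 70, 0], [7, 11, 70, 0]]}}

```text
time: 18.47
position: [0.5646, 0.2679, 0.1167]
eef_rot: [[0.999, 0.031, -0.007], [0.031, -0.999, -0.006], [-0.008, 0.006, -1.0]]
contact_force: [-0.9, -1.1, -0.4]
grip_width: 0.0885
gripper_force: 0.0
```

```bash
python3 - <<'E'
from h import *
go((.5673,.2715),.052,1.97)
E
```

```text
shift [ 3.3 -3.9 64.7] turn rad -0.003 now [0.5646 0.2679 0.1167] dock [ 25.  359.2] yaw 1.8 q [ -27.   50.   -4.   96.    6.   35. -123.] t 18.5 w 0.0885 F [-0.9 -1.1 -0.4]
```

>>> {"op": "carry_out", "data": {"steps": [[2, -3, 15, 0], [2, -3, 35, 0], [2, -3, 50, 0], [2, -3, 58, 0], [2, -3, 62, 0], [2, -3, 62, 0]]}}

```text
time: 18.97
position: [0.5689, 0.2747, 0.0591]
eef_rot: [[0.999, 0.034, -0.0], [0.034, -0.999, -0.001], [-0.0, 0.001, -1.0]]
contact_force: [0.1, -0.9, -0.2]
grip_width: 0.0879
gripper_force: 0.0
```

>>> {"op": "carry_out", "data": {"steps": [[0, 0, 0, 0], [0, 0, 0, 0], [0, 0, 0, 0], [0, 0, 0, 0], [0, 0, 0, 0], [0, 0, 0, 0], [0, 0, 0, 0], [0, 0, 0, 0], [0, 0, 0, 0]], "hand": 1, "force": 45}}

```text
time: 19.72
position: [0.569, 0.2744, 0.0593]
eef_rot: [[0.999, 0.034, 0.0], [0.034, -0.999, -0.002], [0.0, 0.002, -1.0]]
contact_force: [-0.5, -3.6, 5.6]
grip_width: 0.0532
gripper_force: 45.0
```

```bash
python3 - <<'E'
from h import *
go(d2w(45,140),.175,1.97)
E
```

```text
shift [  15.5  225.8 -115.3] turn rad -0.0 now [0.569  0.2744 0.0593] dock [ 29.6 365.6] yaw 2.0 q [ -28.   55.   -4.   96.    6.   30. -124.] t 19.7 w 0.0532 F [-0.5 -3.6  5.6]
```

>>> {"op": "carry_out", "data": {"steps": [[0, 0, -15, 0], [5, 0, -45, 0], [10, 0, -80, 0], [15, 0, -110, 0], [15, 20, -115, 0], [15, 55, -115, 0], [15, 95, -115, 0], [15, 135, -115, 0], [15, 175, -115, 0], [15, 215, -115, 0]]}}

```text
time: 20.55
position: [0.5906, 0.0603, 0.1735]
eef_rot: [[0.999, 0.036, -0.0], [0.036, -0.999, 0.001], [-0.0, -0.001, -1.0]]
contact_force: [0.8, 0.9, -2.1]
grip_width: 0.0529
gripper_force: 45.0
```

```bash
python3 - <<'E'
from h import *
go(d2w(-3,-76),.160,1.97)
E
```

```text
shift [-47.3 226.8  13.3] turn rad 0.002 now [0.5906 0.0603 0.1735] dock [ 44.  150.9] yaw 2.1 q [  -6.   43.   -7.  100.    8.   38. -106.] t 20.6 w 0.0529 F [ 0.8  0.9 -2.1]
```

>>> {"op": "carry_out", "data": {"steps": [[-10, 35, 0, 0], [-20, 70, 0, 0], [-30, 105, 0, 0], [-40, 140, 4, 0], [-47, 175, 8, 0], [-47, 205, 13, 0], [-47, 222, 13, 0], [-47, 224, 13, 0], [-47, 224, 13, 0], [-47, 224, 13, 0]]}}

```text
time: 21.38
position: [0.5522, -0.1621, 0.1607]
eef_rot: [[0.999, 0.037, 0.0], [0.037, -0.999, 0.002], [0.0, -0.002, -1.0]]
contact_force: [-0.0, 0.7, -2.2]
grip_width: 0.0528
gripper_force: 45.0
```

```bash
python3 - <<'E'
from h import *
go(d2w(-3,-76),.099,1.97)
E
```

```text
shift [-0.9  6.1 61.7] turn rad 0.002 now [ 0.5522 -0.1621  0.1607] dock [ -2.1 -70. ] yaw 2.1 q [ 18.  43. -10. 103.  12.  34. -87.] t 21.4 w 0.0528 F [-0.   0.7 -2.2]
```

>>> {"op": "carry_out", "data": {"steps": [[0, 4, 15, 0], [0, 4, 30, 0], [0, 4, 42, 0], [0, 4, 52, 0], [0, 4, 58, 0], [0, 4, 61, 0], [0, 4, 62, 0], [0, 4, 62, 0]]}}

```text
time: 22.05
position: [0.5523, -0.1681, 0.099]
eef_rot: [[0.999, 0.035, 0.0], [0.035, -0.999, -0.0], [0.0, 0.0, -1.0]]
contact_force: [0.5, 0.2, -2.7]
grip_width: 0.0529
gripper_force: 45.0
```

>>> {"op": "carry_out", "data": {"steps": [[0, 0, 1, 0], [0, 0, 1, 0], [0, 0, 1, 0], [0, 0, 1, 0], [0, 0, 1, 0], [0, 0, 1, 0], [0, 0, -20, 0], [0, 0, -55, 0], [0, 0, -90, 0], [0, 0, -100, 0]], "hand": -0.5}}

```text
time: 22.88
position: [0.5546, -0.1692, 0.2035]
eef_rot: [[0.999, 0.034, 0.008], [0.034, -0.999, -0.002], [0.008, 0.002, -1.0]]
contact_force: [0.5, 0.3, -0.1]
grip_width: 0.0661
gripper_force: 0.0
```

```bash
python3 - <<'E'
from h import *
im=snap('side','s4.png')
cv2.imwrite('pics/s4c.png',cv2.resize(im[140:290,230:430],None,fx=3,fy=3,interpolation=cv2.INTER_CUBIC))
go(d2w(0,-260),.2,92)
go(d2w(0,-260),.2,-88)
E
```

```text
shift [-1.000e-01  1.827e+02  4.000e+00] turn rad 1.57 now [ 0.5547 -0.1693  0.2035] dock [  0.2 -77.3] yaw 1.9 q [ 19.  40. -11. 101.  11.  40. -86.] t 22.9 w 0.0662 F [-0.8  0.7  1. ]
shift [-1.000e-01  1.827e+02  4.000e+00] turn rad 1.57 now [ 0.5547 -0.1693  0.2035] dock [  0.2 -77.3] yaw 1.9 q [ 19.  40. -11. 101.  11.  40. -86.] t 22.9 w 0.0662 F [-0.8  0.7  1. ]
```

View pics/s4c.png

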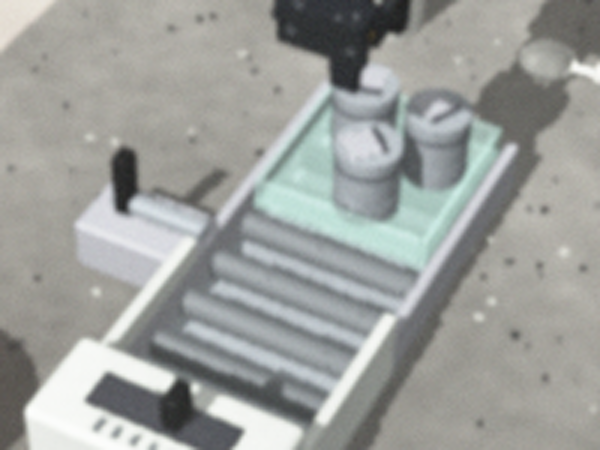

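All three canisters stand upright in the dish. Next I'll close the fingers and go behind the dish.

>>> {"op": "carry_out", "data": {"steps": [[-2, 35, 0, 0], [-3, 75, 0, 0], [-3, 115, 0, 0], [-3, 148, 0, 0], [-3, 148, 0, 0], [-3, 148, 0, 0], [-3, 148, 0, 0], [-3, 148, 0, 0], [-3, 148, 0, 0], [-3, 148, 0, 0]], "hand": 1, "force": 20}}

```text
time: 23.77
position: [0.5546, -0.3146, 0.1988]
eef_rot: [[0.999, 0.037, -0.0], [0.037, -0.999, 0.001], [-0.0, -0.001, -1.0]]
contact_force: [0.7, 0.1, -0.9]
grip_width: 0.0016
gripper_force: 0.0
```

```bash
python3 - <<'E'
from h import *
go(d2w(-3,-222),.069,1.97)
E
```

```text
shift [  2.   -0.5 129.8] turn rad 0.003 now [ 0.5546 -0.3146  0.1988] dock [  -4.9 -222.6] yaw 2.1 q [ 32.  44. -12.  90.  12.  46. -73.] t 23.8 w 0.0016 F [ 0.7  0.1 -0.9]
```

>>> {"op": "carry_out", "data": {"steps": [[2, 0, 25, 0], [2, 0, 55, 0], [2, 0, 85, 0], [2, 0, 110, 0], [2, 0, 129, 0], [2, 0, 129, 0], [2, 0, 129, 0]]}}

```text
time: 24.35
position: [0.556, -0.3153, 0.0694]
eef_rot: [[0.999, 0.036, -0.001], [0.036, -0.999, 0.001], [-0.001, -0.001, -1.0]]
contact_force: [0.0, -0.7, 1.0]
grip_width: 0.0003
gripper_force: 0.0
```

>>> {"op": "carry_out", "data": {"steps": [[0, -4, 0, 0], [0, -9, 0, 0], [0, -14, 0, 0], [0, -20, 0, 0], [0, -27, 0, 0], [0, -35, 0, 0], [0, -44, 0, 0], [0, -54, 0, 0], [0, -64, 0, 0], [0, -74, 0, 0]]}}

```text
time: 25.18
position: [0.5539, -0.2411, 0.0701]
eef_rot: [[0.999, 0.035, 0.001], [0.035, -0.999, -0.0], [0.001, 0.0, -1.0]]
contact_force: [1.0, -2.3, 1.5]
grip_width: 0.0005
gripper_force: 1.4
```

```bash
python3 - <<'E'
from h import *
snap('side','s5.png');go(d2w(-3,22),.069,1.97)
E
```

```text
shift [   0.6 -167.5    1.4] turn rad 0.004 now [ 0.5539 -0.2375  0.0699] dock [  -3.  -145.5] yaw 2.2 q [ 24.  53.  -8. 101.  14.  28. -82.] t 25.2 w 0.0007 F [0.2 1.4 0.5]
```

View pics/s5.png

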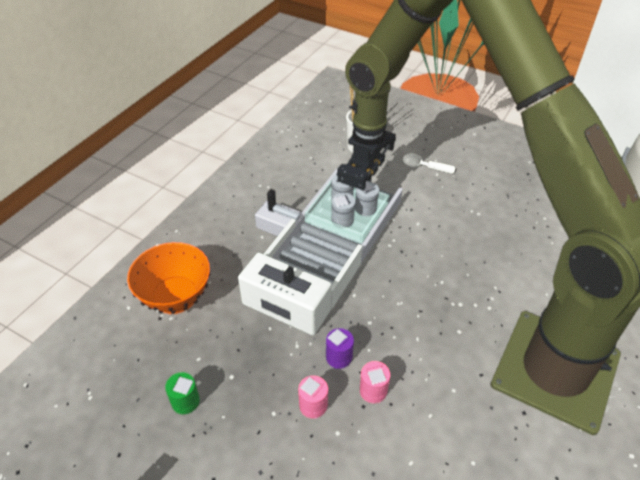

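The dish is rolling with its canisters upright. I'll continue the push.

>>> {"op": "carry_out", "data": {"steps": [[0, -6, 0, 0], [0, -13, 0, 0], [0, -21, 0, 0], [0, -29, 0, 0], [0, -38, 0, 0], [0, -47, 0, 0], [0, -56, 0, 0], [0, -65, 0, 0], [0, -74, 0, 0], [0, -82, 0, 0]]}}

```text
time: 26.07
position: [0.5504, -0.1589, 0.0698]
eef_rot: [[0.999, 0.035, -0.001], [0.035, -0.999, 0.0], [-0.001, -0.0, -1.0]]
contact_force: [-1.5, -1.7, -1.3]
grip_width: 0.0005
gripper_force: 1.0
```

>>> {"op": "carry_out", "data": {"steps": [[0, -6, 0, 0], [0, -12, 0, 0], [0, -18, 0, 0], [0, -24, 0, 0], [0, -30, 0, 0], [0, -36, 0, 0], [0, -42, 0, 0], [0, -48, 0, 0], [0, -54, 0, 0], [0, -60, 0, 0]]}}

```text
time: 26.9
position: [0.5485, -0.0997, 0.0699]
eef_rot: [[0.999, 0.035, -0.0], [0.035, -0.999, -0.0], [-0.0, 0.0, -1.0]]
contact_force: [-1.1, -1.9, 0.5]
grip_width: 0.0006
gripper_force: 0.9
```

```bash
python3 - <<'E'
from h import *
go(d2w(-3,22),.069,1.97)
E
```

```text
shift [  0.7 -29.6   0.9] turn rad 0.0 now [ 0.5485 -0.0997  0.0699] dock [-3.7 -7.6] yaw 2.0 q [  8.  51.  -5. 109.  11.  21. -93.] t 26.9 w 0.0006 F [-1.1 -1.9  0.5]
```

>>> {"op": "carry_out", "data": {"steps": [[0, -4, 0, 0], [0, -8, 0, 0], [0, -12, 0, 0], [0, -16, 0, 0], [0, -20, 0, 0], [0, -24, 0, 0], [0, -27, 0, 0], [0, -30, 0, 0], [0, -33, 0, 0], [0, -36, 0, 0]]}}

```text
time: 27.73
position: [0.5476, -0.0664, 0.07]
eef_rot: [[0.999, 0.033, 0.0], [0.033, -0.999, -0.003], [0.0, 0.003, -1.0]]
contact_force: [0.4, -11.2, -2.1]
grip_width: 0.0006
gripper_force: 5.5
```

```bash
python3 - <<'E'
from h import *
snap('top','t6.png');go(d2w(-3,22),.069,1.97)
E
```

```text
shift [0.4 3.6 1. ] turn rad -0.001 now [ 0.5476 -0.0665  0.07  ] dock [-3.4 25.6] yaw 1.9 q [  4.  51.  -4. 110.  10.  20. -96.] t 27.8 w 0.0005 F [ 0.5 -5.9  0.1]
```

>>> {"op": "carry_out", "data": {"steps": [[0, -3, 0, 0], [0, -3, 0, 0], [0, 2, 0, 0], [0, 8, 0, 0], [0, 18, 0, 0], [0, 30, 0, 0], [0, 30, -30, 0], [0, 30, -60, 0], [0, 30, -95, 0], [0, 30, -125, 0]]}}

```text
time: 28.62
position: [0.5485, -0.0952, 0.1967]
eef_rot: [[0.999, 0.034, 0.0], [0.034, -0.999, 0.0], [0.001, -0.0, -1.0]]
contact_force: [0.3, 0.1, -0.1]
grip_width: 0.0004
gripper_force: 0.0
```

>>> {"op": "carry_out", "data": {"steps": [[0, 0, -5, 0], [0, 0, -5, 0], [0, 0, -5, 0]], "hand": -1}}

```text
time: 28.87
position: [0.5481, -0.0949, 0.1995]
eef_rot: [[0.999, 0.034, -0.0], [0.034, -0.999, -0.0], [-0.0, 0.0, -1.0]]
contact_force: [-0.8, -0.1, -0.3]
grip_width: 0.0185
gripper_force: 0.0
```

```bash
python3 - <<'E'
from h import *
im=snap('side','s7.png')
cv2.imwrite('pics/s7c.png',cv2.resize(im[140:340,210:430],None,fx=2.7,fy=2.7,interpolation=cv2.INTER_CUBIC))
go(d2w(155,27),.19,1.97)
E
```

```text
shift [159.5 -29.4   8.4] turn rad 0.0 now [ 0.5475 -0.0946  0.1987] dock [-4.4 -2.5] yaw 2.0 q [ 10.  39.  -8. 105.   8.  37. -91.] t 28.9 w 0.0225 F [-1.   0.2  0.3]
```

View pics/s7c.png

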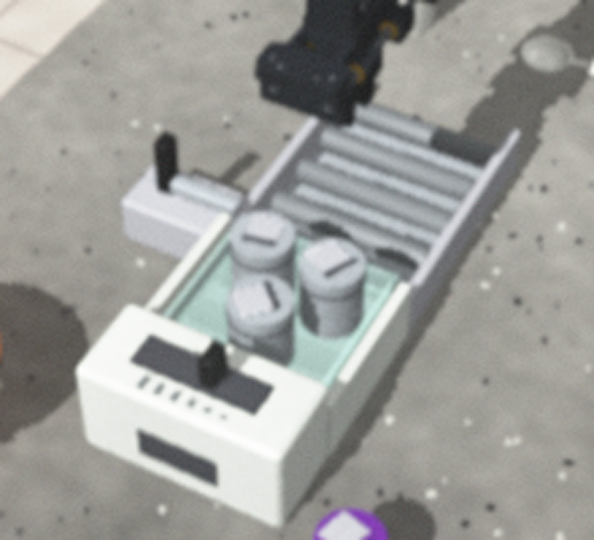

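The dish is home, with all three canisters upright. Next is the lock.

>>> {"op": "carry_out", "data": {"steps": [[40, -8, 4, 0], [80, -16, 8, 0], [120, -24, 8, 0], [150, -29, 8, 0], [159, -29, 8, 0], [159, -29, 8, 0], [159, -29, 8, 0], [159, -29, 8, 0]]}}

```text
time: 29.58
position: [0.7044, -0.0606, 0.1903]
eef_rot: [[0.999, 0.034, -0.004], [0.034, -0.999, -0.001], [-0.004, 0.001, -1.0]]
contact_force: [-0.4, -0.9, 0.3]
grip_width: 0.0754
gripper_force: 0.0
```

```bash
python3 - <<'E'
from h import *
go(d2w(155,27),.088,1.97)
E
```

```text
shift [  1.9  -0.9 102.3] turn rad -0.0 now [ 0.7044 -0.0606  0.1903] dock [153.5  26.2] yaw 2.0 q [  5.  50.  -7.  77.   7.  54. -92.] t 29.6 w 0.0754 F [-0.4 -0.9  0.3]
```

>>> {"op": "carry_out", "data": {"steps": [[2, -1, 20, 0], [2, -1, 45, 0], [2, -1, 70, 0], [2, -1, 90, 0], [2, -1, 102, 0], [2, -1, 102, 0]]}}

```text
time: 30.08
position: [0.7052, -0.0593, 0.0869]
eef_rot: [[0.999, 0.034, -0.007], [0.034, -0.999, -0.0], [-0.007, 0.0, -1.0]]
contact_force: [-0.1, -0.5, -0.4]
grip_width: 0.088
gripper_force: 0.0
```

>>> {"op": "carry_out", "data": {"steps": [[0, 0, 0, 0], [0, 0, 0, 0], [0, 0, 0, 0], [0, 0, 0, 0], [0, 0, 0, 0], [0, 0, 0, 0], [0, 0, 0, 0], [0, 0, 0, 0], [0, 0, 0, 0], [0, 0, 0, 0]], "hand": 1, "force": 40}}

```text
time: 30.92
position: [0.7083, -0.0587, 0.0898]
eef_rot: [[0.999, 0.035, -0.0], [0.035, -0.999, -0.0], [-0.0, 0.0, -1.0]]
contact_force: [-0.4, -0.4, -0.1]
grip_width: 0.0235
gripper_force: 0.0
```

>>> {"op": "carry_out", "data": {"steps": [[0, 0, 0, 0], [0, 0, 0, 0], [0, 0, 0, 0], [0, 0, 0, 0]]}}

```text
time: 31.25
position: [0.7084, -0.0597, 0.0899]
eef_rot: [[0.999, 0.034, 0.0], [0.034, -0.999, -0.001], [0.0, 0.001, -1.0]]
contact_force: [0.8, -2.4, -0.3]
grip_width: 0.0194
gripper_force: 40.0
```

```bash
python3 - <<'E'
from h import *
go(d2w(110,27),.088,1.97)
E
```

```text
shift [-47.5  -0.1   1.9] turn rad -0.0 now [ 0.7084 -0.0597  0.0899] dock [157.5  26.9] yaw 2.0 q [  4.  57.  -7.  79.   8.  44. -93.] t 31.2 w 0.0194 F [ 0.8 -2.4 -0.3]
```

>>> {"op": "carry_out", "data": {"steps": [[-7, 0, 0, 0], [-14, 0, 0, 0], [-21, 0, 0, 0], [-28, 0, 0, 0], [-35, 0, 0, 0], [-41, 0, 0, 0], [-46, 0, 0, 0], [-49, 0, 0, 0], [-51, 0, 0, 0], [-51, 0, 0, 0]]}}

```text
time: 32.08
position: [0.663, -0.0612, 0.09]
eef_rot: [[0.999, 0.035, 0.013], [0.035, -0.999, -0.0], [0.013, 0.001, -1.0]]
contact_force: [17.0, -4.9, -16.1]
grip_width: 0.0196
gripper_force: 40.0
```

```bash
python3 - <<'E'
from h import *
go(d2w(110,27),.088,1.97)
E
```

```text
shift [-2.1 -0.1  1.9] turn rad 0.0 now [ 0.663  -0.0612  0.09  ] dock [112.1  26.9] yaw 2.0 q [  5.  54.  -6.  89.   9.  36. -94.] t 32.1 w 0.0196 F [ 17.   -4.9 -16.1]
```

>>> {"op": "carry_out", "data": {"steps": [[2, 0, 0, 0], [3, 0, 0, 0], [3, 0, 0, 0], [3, 0, 0, 0], [3, 0, 0, 0], [3, 0, -15, 0], [3, 0, -45, 0], [3, 0, -80, 0], [3, 0, -110, 0], [3, 0, -110, 0]], "hand": 0.05}}

```text
time: 32.92
position: [0.6639, -0.0603, 0.2068]
eef_rot: [[0.999, 0.035, 0.012], [0.035, -0.999, -0.0], [0.012, 0.0, -1.0]]
contact_force: [1.2, 0.4, 0.7]
grip_width: 0.0421
gripper_force: 0.0
```

```bash
python3 - <<'E'
from h import *
im=snap('side','s8.png');a=cv2.resize(im[170:320,230:370],None,fx=2.8,fy=2.8,interpolation=cv2.INTER_CUBIC)
im=snap('top','t8.png');b=cv2.resize(im[180:290,225:360],None,fx=2.8,fy=2.8,interpolation=cv2.INTER_CUBIC)
h=max(len(a),len(b)); p=lambda i:cv2.copyMakeBorder(i,0,h-len(i),0,0,0)
cv2.imwrite('pics/c8.png',np.hstack([p(a),p(b)]))
go(d2w(-13,230),.2,1.97)
E
```

```text
shift [-122.7 -202.     1.1] turn rad 0.001 now [ 0.6607 -0.0602  0.2014] dock [109.9  28. ] yaw 2.0 q [  5.  46.  -8.  86.   7.  49. -93.] t 33.0 w 0.0415 F [-0.2  0.4 -0.4]
```

View pics/c8.png

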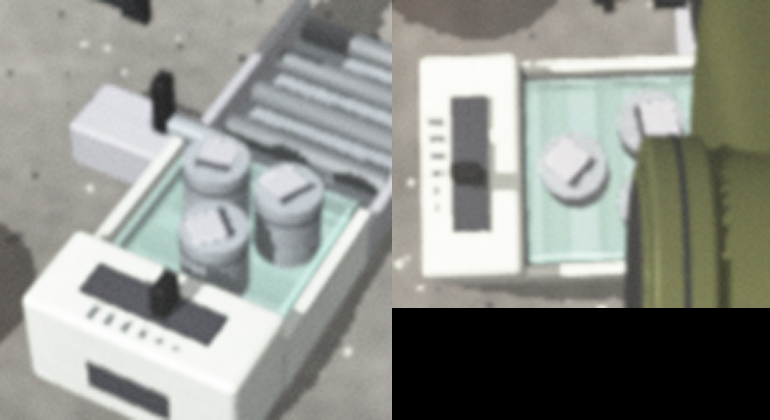

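The lock grip is in at its home end and the dish is home. I'll triangulate the heat grip top from top (252,242) and side (288,267).

```bash
python3 - <<'E'
from h import *
print(w2d(plane('top',251.8,241.5,.13)),w2d(plane('side',288.2,267.5,.13)))
o1,d1=ray('top',251.8,241.5);o2,d2=ray('side',288.2,267.5)
x=np.linalg.lstsq(np.c_[d1,-d2],o2-o1,rcond=None)[0]; p=(o1+x[0]*d1+o2+x[1]*d2)/2; print(p,w2d(p))
im=cv2.imread('pics/s8.png'); print('lock grip', )
g=im[180:230,270:300].max(2)<70; v,u=np.nonzero(g); print(u.min()+270,u.max()+270,v.min()+180,v.max()+180)
for j in(0,45): print(j,proj('side',[*d2w(110+j,27),.106]),proj('side',[*d2w(110+j,27),.062]))
E
```

```text
[-12.7 226.4] [ -5.6 224.6]
[0.53365676 0.13435784 0.13392257] [-10.5 226.9]
lock grip
284 292 196 216
0 [288.29715558 197.75041527] [289.00301613 211.48689875]
45 [271.43855824 191.42696147] [272.51786839 205.16946508]
```

The lock grip's centre column, 288, matches joint 0. Moving to the heat grip.

>>> {"op": "carry_out", "data": {"steps": [[-20, -35, 0, 0], [-40, -68, 0, 0], [-60, -102, 0, 0], [-80, -135, 0, 0], [-100, -168, 0, 0], [-120, -198, 0, 0], [-120, -200, 0, 0], [-120, -200, 0, 0], [-120, -200, 0, 0], [-120, -200, 0, 0]]}}

```text
time: 33.85
position: [0.5339, 0.1333, 0.1992]
eef_rot: [[0.999, 0.032, -0.001], [0.032, -0.999, -0.002], [-0.001, 0.002, -1.0]]
contact_force: [1.2, 0.3, -0.7]
grip_width: 0.042
gripper_force: 0.0
```

```bash
python3 - <<'E'
from h import *
go(d2w(-11,229),.121,1.97)
E
```

```text
shift [-0.7 -3.3 78.2] turn rad -0.002 now [0.5339 0.1333 0.1992] dock [-10.3 225.8] yaw 1.8 q [ -16.   38.   -5.  106.    6.   36. -113.] t 33.9 w 0.042 F [ 1.2  0.3 -0.7]
```

>>> {"op": "carry_out", "data": {"steps": [[0, -2, 10, 0], [0, -2, 25, 0], [0, -2, 37, 0], [0, -2, 45, 0], [0, -2, 45, 0], [0, -2, 45, 0]]}}

```text
time: 34.35
position: [0.5334, 0.1366, 0.1542]
eef_rot: [[0.999, 0.034, -0.001], [0.034, -0.999, -0.001], [-0.001, 0.001, -1.0]]
contact_force: [0.1, 0.3, 1.0]
grip_width: 0.042
gripper_force: 0.0
```

```bash
python3 - <<'E'
from h import *
go(d2w(-11,229),.121,1.97)
E
```

```text
shift [-0.3  0.  33.2] turn rad -0.001 now [0.5334 0.1366 0.1542] dock [-10.6 229.1] yaw 1.9 q [ -16.   42.   -5.  108.    6.   30. -114.] t 34.4 w 0.042 F [0.1 0.3 1. ]
```

>>> {"op": "carry_out", "data": {"steps": [[0, 0, 6, 0], [0, 0, 13, 0], [0, 0, 20, 0], [0, 0, 27, 0], [0, 0, 32, 0], [0, 0, 32, 0]]}}

```text
time: 34.85
position: [0.5327, 0.1371, 0.1216]
eef_rot: [[0.999, 0.035, -0.002], [0.035, -0.999, -0.001], [-0.002, 0.001, -1.0]]
contact_force: [-0.0, 0.0, 0.8]
grip_width: 0.0418
gripper_force: 0.0
```

>>> {"op": "carry_out", "data": {"steps": [[0, 0, 0, 0], [0, 0, 0, 0], [0, 0, 0, 0], [0, 0, 0, 0], [0, 0, 0, 0], [0, 0, 0, 0]], "hand": 1, "force": 35}}

```text
time: 35.35
position: [0.5336, 0.1374, 0.1231]
eef_rot: [[0.999, 0.035, 0.001], [0.035, -0.999, 0.0], [0.001, -0.0, -1.0]]
contact_force: [0.1, -0.1, 1.2]
grip_width: 0.0238
gripper_force: 35.0
```

```bash
python3 - <<'E'
from h import *
go(d2w(35,229),.121,1.97)
E
```

```text
shift [45.4  0.9  2.2] turn rad 0.0 now [0.5336 0.1374 0.1231] dock [-10.4 229.9] yaw 2.0 q [ -17.   45.   -4.  109.    7.   26. -114.] t 35.4 w 0.0238 F [ 0.1 -0.1  1.2]
```

>>> {"op": "carry_out", "data": {"steps": [[7, 0, 0, 0], [14, 0, 0, 0], [21, 0, 0, 0], [28, 0, 0, 0], [35, 0, 0, 0], [41, 0, 0, 0], [46, 0, 0, 0], [50, 0, 0, 0], [52, 0, 0, 0], [52, 0, 0, 0]]}}

```text
time: 36.18
position: [0.5801, 0.139, 0.123]
eef_rot: [[0.999, 0.035, -0.012], [0.035, -0.999, -0.002], [-0.012, 0.002, -1.0]]
contact_force: [-15.2, -0.8, 17.9]
grip_width: 0.0237
gripper_force: 35.0
```

```bash
python3 - <<'E'
from h import *
go(d2w(35,229),.121,1.97)
E
```

```text
shift [-1.1  0.9  2.1] turn rad 0.001 now [0.5801 0.139  0.123 ] dock [ 36.2 229.9] yaw 2.0 q [ -15.   48.   -5.  100.    7.   33. -112.] t 36.2 w 0.0237 F [-15.2  -0.8  17.9]
```

At the end stop (15 N). I'll release with a partial opening and lift.

>>> {"op": "carry_out", "data": {"steps": [[-2, 0, 0, 0], [-3, 0, 0, 0], [-3, 0, 0, 0], [-3, 0, 0, 0], [-3, 0, 0, 0], [-3, 0, -15, 0], [-3, 0, -45, 0], [-3, 0, -80, 0], [-3, 0, -120, 0], [-3, 0, -160, 0]], "hand": 0.05}}

```text
time: 37.02
position: [0.5822, 0.1388, 0.2842]
eef_rot: [[0.999, 0.035, -0.001], [0.035, -0.999, -0.0], [-0.001, 0.0, -1.0]]
contact_force: [0.9, -0.2, -0.4]
grip_width: 0.0418
gripper_force: 0.0
```

>>> {"op": "carry_out", "data": {"steps": [[-30, -30, -10, 0], [-60, -65, -20, 0], [-60, -100, -20, 0], [-60, -140, -20, 0], [-60, -180, -20, 0], [-60, -220, -20, 0], [-60, -220, -20, 0], [-60, -220, -20, 0], [-60, -220, -20, 0]]}}

```text
time: 37.77
position: [0.5151, 0.356, 0.3025]
eef_rot: [[0.999, 0.034, 0.0], [0.034, -0.999, -0.002], [0.0, 0.002, -1.0]]
contact_force: [-0.5, -0.4, 0.3]
grip_width: 0.042
gripper_force: 0.0
```

```bash
python3 - <<'E'
from h import *
im=snap('top','t9.png'); print(r.read_state()['contact_force'])
a=cv2.resize(im[140:300,160:530],None,fx=2.1,fy=2.1)
im=snap('side','s9.png')
b=cv2.resize(im[140:330,210:430],None,fx=1.3,fy=1.3)
b=cv2.copyMakeBorder(b,0,0,0,a.shape[1]-b.shape[1],0); cv2.imwrite('pics/c9.png',np.vstack([a,b]))
E
```

```text
[ 0.89269662 -0.47257832 -0.13600031]
```

View pics/c9.png

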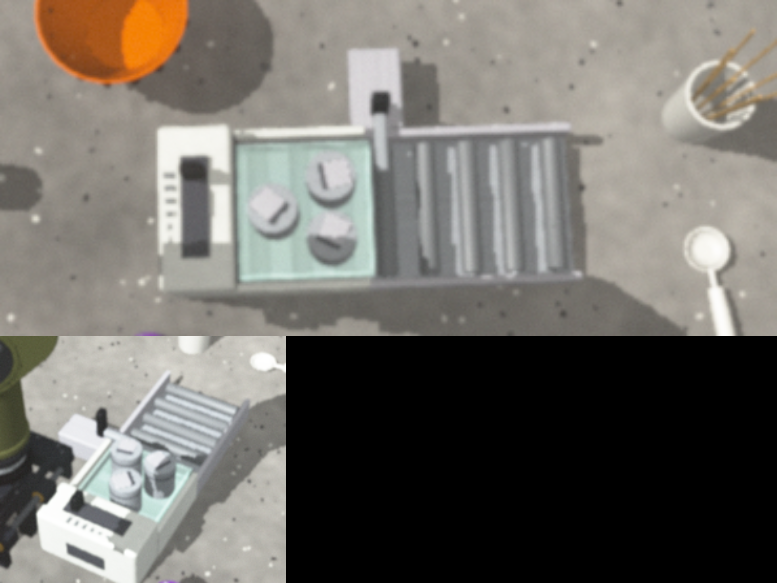

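The heat grip is at the high end and the lock bar is across the lane. I'll check the dish-to-heater gap numerically.

```bash
python3 - <<'E'
from h import *
im=cv2.imread('pics/t9.png')
cv2.imwrite('pics/c10.png',cv2.resize(im[190:285,230:360],None,fx=6,fy=6,interpolation=cv2.INTER_CUBIC))
for y,z in((40,64),(190,64),(190,95),(34,62),(20,62)): print(y,z,(proj('top',[*d2w(-20,y),z/1000])-[230,190])*6)
print((proj('top',[*d2w(43,27),.062])-[230,190])*6)
E
```

```text
40 64 [643.07805468 336.48490613]
190 64 [251.64565622 350.88683823]
190 95 [242.86562175 339.33419621]
34 62 [658.52427233 336.65888312]
20 62 [694.94886201 335.31864844]
[669.65793555 175.07929949]
```

View pics/c10.png

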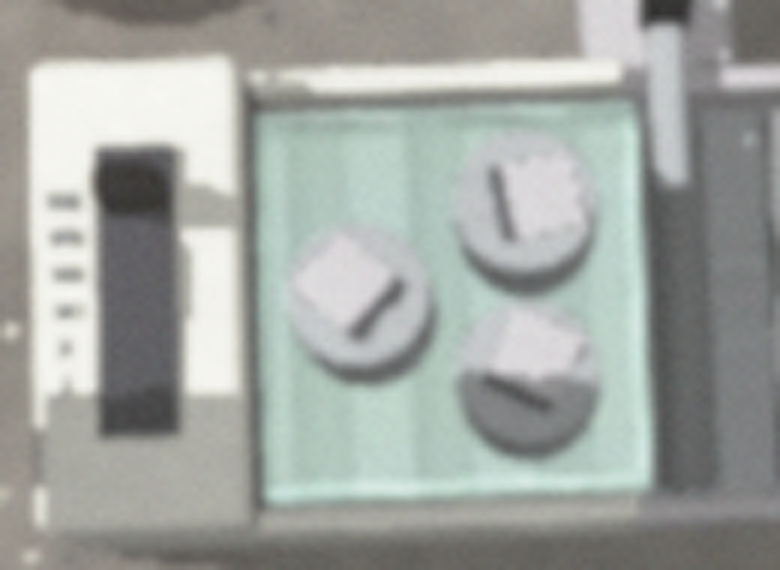

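```bash
python3 - <<'E'
from h import *
for f in('t6','t8','t9'):
    im=cv2.imread(f'pics/{f}.png').astype(float)
    for a,b in((211,219),(255,264)):
        s=im[a:b,264:284].mean(0); print(f,a,np.round(s[:,1]-s[:,2]).astype(int),np.round(s[4:14,1]).astype(int))
E
```

```text
t6 211 [ 0  0  0  0 -1 -1 -1  2 12 19 22 22 21 22 22 21 21 22 22 22] [228 191 145 117 142 183 204 211 210 203]
t6 255 [ 0  0  0  0  0  0  0  0  3 13 20 23 22 21 23 21 22 22 22 22] [244 228 190 146 118 145 187 210 218 219]
t8 211 [ 0  0  0  0  0 -1 -1  2 13 21 23 21 20 22 23 23 22 22 22 23] [234 201 155 124 149 194 213 219 219 212]
t8 255 [ 0  0  0  0  0  0 -1  0  4 14 21 23 19 19 21 22 23 23 23 23] [248 234 199 154 125 154 197 219 225 226]
t9 211 [ 0  0  0  0  0 -1  0  2 12 19 22 22 20 21 21 20 21 21 21 21] [222 183 141 112 136 174 195 200 200 195]
t9 255 [ 0  0  1  0 -1  0  0  0  4 13 20 22 22 23 21 21 22 21 21 21] [178 175 162 134 112 138 179 200 208 210]
```

The dish edge is at the same pixels as when it was pressed against the heater, so it is fully home. Handing in.

```bash
python3 -c "
from station import hand_in
print(hand_in())"
```

```text
the job is handed in; nothing more can be done
None
```

I handed the job in at about 38 s on the robot's clock: the lock was opened, all three steel canisters stand upright in the dish, the dish is fully home, the lock is home behind it and heat is on high; the colander, skewer cup and spoon were not touched.

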